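# Jack up the enclosure's front edge and hold it

## Robot

A 6-joint arm with a two-finger parallel gripper is mounted at the origin on the work surface. World frame = base frame: x ahead of the robot, y to its left, z up, the work surface at z = 0. Lengths are in m, angles in rad, forces in N, time in s.
With the tool pointing down it reaches from about 0.25 to 0.775 m from the base axis. Payload 4 kg.
Tool frame: the origin (TCP) lies between the finger pads; the fingertips stand 14 mm ahead of it and the grasp point (between the pads) lies 5 mm behind it; z points along the fingers, y is the direction in which the jaws open and shut (so a half turn about z gives the same grasp; the last joint's range is limited). The gripper opens to 94 mm and grips with 3 to 60 N. Pads are 16 mm wide; open, the fingers measure 119 mm over their backs; the gripper's body (75 mm by 177 mm) begins 78 mm behind the grasp point.
Start: joints at [1.13, 0.087, 1.371, -0, 1.684, -0.103], TCP at [0.182, 0.519, 0.22] pointing down, gripper open.
Joint ranges: [-3.1, 3.1], [-0.76, 2.03], [0.27, 2.55], [-1.08, 4.22], [0.17, 2.65], [-2.57, 2.57]. Speed limits (rad/s): [2.79, 2.79, 3.14, 3.14, 3.14, 3.14].

## Interface

Orientations are given as [roll, pitch, yaw] about the fixed x, y, z axes, in that order (R = Rz(yaw) Ry(pitch) Rx(roll)).
In Python, from bench import robot, cams, spotter gives the robot as it stands.
- The arm moves only by the shell command python3 -m inch 'ROWS'. ROWS is JSON, a list of rows, each an object of numbers: "grip": the opening, from 0 (shut) to 1 (fully open); "dx", "dy", "dz": the shift along the tool's x, y, z in units of 25 mm (1.0 is 25 mm); "rx", "ry", "rz": the turn, a rotation vector about the tool's x, y, z in units of 5 degrees (1.0 is 5 degrees). A call has 1 to 12 rows; each row shifts and turns the pose as measured when the row begins, along the tool's axes as they then stand; what a row does not reach is not made up. A row lasts 1/8 s, in which the tool goes at most 62.5 mm and 10.7 degrees, less where a joint would pass 70% of its speed; a pose out of reach is approached as far as the arm can. A call is refused whole if a number of a shift passes 1 or a number of a turn 1, either way. A call with a gripper value outside its range is refused whole. The fingers move at their own pace and stop on an object; the grip force is fixed at half the most. Time passes only in rows, so rows that do not move let the fingers close. It gives the time, the measured TCP pose, the force and the opening at its end, in the units of the state.
- robot.get_obs(): the state, without advancing time (a new reading comes with each control period).
- cams.snapshot(name): name is "scene" or "top" or "wrist"; returns a dict with "frame" (400x640x3 uint8, red, green, blue), "intrinsics" (3x3 intrinsics, pixels), "eye" and "orientation" of the camera in the world. Camera axes: x right, y up, looking along -z (the intrinsics and any distortion apply to the point x, -y, -z); pixel columns grow to the right and rows downward; lengths in m; the calibration is good to about 2 mm. The wrist camera is an equidistant fisheye: a pixel r from the principal point sees the ray r / f radians off the axis. A picture is of the moment at which its call begins. There is no depth.
- robot.close_job(): hands the job in, once; it reports no verdict.
Trained networks look in a picture, given as the dict that the camera call returned (one of the last four; its "shot" number tells which), for a name from the list of things; names that differ only in an ending like _2 or _b are one class to them, and where a whole thing is asked for, a point or a joint stands for the part that bears it (a point fixed in the world has none). Each returns a list of dicts, best first, with "score" (0 to 1); they miss things now and then, are a little off and sometimes report something else, mostly with a low value. They report only what shows in the picture. A call takes as long as a camera call.
- spotter.regions_of(picture, query): "pixels" (400x640 bool, what is visible of it) and "extent" ([left, top, right, bottom] in pixels, round what is visible of it).
- spotter.place_of(picture, query): "pixel" ([column, row] in pixels: a listed point, or the origin of a listed thing).
The state is a dict: "time": time; "joint_positions": joint angles; "qvel": joint speeds; "joint_torque": joint torques, N m; "tool_pos": TCP position; "ee_rot": TCP orientation; "wrist_force": force on the tool from outside, world axes, zero at the start; "wrist_torque": the same for the moment, N m; "width": finger opening in m.
Only numpy, scipy, OpenCV 4.12 (cv2) and the standard library are available. Lean on these libraries where they do the work, as an engineer would, in place of code of your own. Each camera call takes 0.05 s, during which the arm holds its last target.

## Task

First push the lift-pad carriage along the rail on the front of the black enclosure, towards the white index stroke, until it clicks home in its spring detent; then set the lever jack flat on the bench with its round saddle centred under the carriage's lift pad. Pump the jack handle twice: press it fully down so that the jack raises the enclosure, let the handle come all the way back up, then press it fully down again and finish while still holding it down, with the enclosure carried by the jack alone and not touched by the robot. Leave the other things on the bench where they are.

Things in the scene. Friction and masses are not known exactly. Their poses are not given: they have to be found in the camera images.
- plinth: Fixed foot frame of the black enclosure. Origin on the bench, mid-way below the enclosure's front face; z up, x along the face, +y into the enclosure. Enclosure: x -130 to 130, y 0 to 220, z 62 to 130 mm; open gap below its front edge; rubber feet 24 mm across at x +-115, y 35 mm. White index stroke on its top at x = 40 mm marks the carriage's detent position.
- cabinet (a joint): Tilt of the enclosure (3 kg, varying) about a hinge along x at y = 200 mm, z = 62 mm of the plinth: 0 resting on its feet, grows as its front edge is raised (rad); 20 mm of lift at the pad is about 0.085.
- carriage (a joint): Travel of the steel lift-pad carriage along the rail on the front face (m), growing along the plinth's +x; starts between 0 and 0.05. The spring detent is met at about 0.075 and takes about 5 to 7 N to ride over; past its crest at 0.082 the carriage is pressed against its end stop at 0.088 = home. Sliding friction 1.5 N.
- lift_pad (a point): Centre of the underside of the round rubber lift pad (36 mm across, 10 mm thick) under the carriage; at plinth y = -35 mm, height 62 mm, and plinth x = -48 mm + the carriage's joint value. Above the pad is the carriage plate, 60 x 56 x 8 mm, with a white ring on its top. Axes as the plinth's.
- push_tab (a point): Centre of the top of the carriage's upright aluminium push tab: 12 mm thick along the rail (x), 30 mm wide (y), standing from 78 mm to 134 mm above the bench, 8 mm farther out from the enclosure than the pad's centre. Push it sideways along plinth +x.
- jack: Loose lever jack, about 0.83 kg. Origin on the bench under the middle of its grey tower; +x to its nose, z up. Skid plate x -145 to 100 mm, 70 wide, 8 thick. Tower 40 (x) x 36 (y) mm, top at 85 mm: grasp it here across y, from above, to carry the jack. Saddle axis at x = 75 mm. Handle pivot at x = -32, z = 55 mm; the handle points back (-x) and up.
- saddle: Round steel saddle of the jack, 40 mm across; origin at the centre of its top. 50 mm above the bench when down; rises 68 mm per rad of handle (34 mm at full stroke).
- saddle_top (a point): Centre of the saddle's top face, jack x = +75 mm.
- handle (a joint): Jack handle (rad): 0 sprung up, pointing back and up at 0.5 rad; grows as it is pressed; 0.5 is level and fully down (stop). It springs back up, lowering the saddle, when let go. Pressing it under load takes about 10 to 17 N at the grip, 2 to 3 N before the saddle meets the pad (at about 0.18 rad).
- handle_grip (a point): Middle of the top face of the flat rubber grip (60 mm long, 32 mm wide, 18 mm thick), 100 mm from the pivot along the handle and 9 mm above its centre line; about 111 mm above the bench with the handle up, 64 mm with it fully down. Press here from above.
- parts_bin: Bystander: open blue parts bin, 100 x 130 x 50 mm. Leave it alone.
- screwdriver: Bystander: screwdriver lying on the bench. Leave it alone.
- oil_bottle: Bystander: amber bottle with red cap, 56 mm across, 150 mm tall. Leave it alone.
- tape_roll: Bystander: cardboard tape ring, 64 mm across, 24 mm high. Leave it alone.
- screw_jar: Bystander: low clear jar with white lid, 56 mm across, 60 mm tall. Leave it alone.
- spare_bracket: Bystander: small steel angle bracket, 70 x 30 x 40 mm. Leave it alone.

How it is judged:
By the outcome, as a careful person would: the job done as asked, in the order asked, and still so for the second after the job is handed in, while the arm keeps its last pose, push and grip.
It also fails if it takes over 67 s, if anything falls off the work surface, if the arm or the gripper's body presses on something with over 40 N, if the wrist force passes 120 N, or if a joint passes its speed limit or range.

## Working session

There is one attempt and no reset: what is moved stays moved. The work goes in short steps, Python scripts to look and compute and a shell command to move; the robot and the scene stay as the last step left them, time stands still between calls to the robot, and variables do not carry over. Pictures are saved under pics/ and viewed, and the job is handed in when it is done.

```bash
ls; mkdir -p pics; cat > h.py <<'E'
import numpy as np,cv2
from bench import robot,cams,spotter
def ray(s,px):
    K=np.array(s["intrinsics"]);R=np.array(s["orientation"]);
    if R.shape!=(3,3): print("orient shape",R)
    x=(px[0]-K[0,2])/K[0,0];y=(px[1]-K[1,2])/K[1,1]
    if s.get("name")=="wrist":
        r=np.hypot(x,y);k=np.sin(r)/r if r>1e-9 else 1;d=np.array([x*k,-y*k,-np.cos(r)])
    else: d=np.array([x,-y,-1.0])
    d=R@d
    return np.array(s["eye"]),d/np.linalg.norm(d)
def atz(s,px,z):
    o,d=ray(s,px);return o+d*(z-o[2])/d[2]
def tri(a):
    A=np.zeros((3,3));b=np.zeros(3)
    for o,d in a:
        P=np.eye(3)-np.outer(d,d);A+=P;b+=P@o
    p=np.linalg.solve(A,b)
    return p,[np.linalg.norm((np.eye(3)-np.outer(d,d))@(p-o)) for o,d in a]
def snap(n,fn=None):
    s=cams.snapshot(n)
    s2=s
    if fn: cv2.imwrite("pics/"+fn,cv2.cvtColor(s["frame"],cv2.COLOR_RGB2BGR))
    return s
E
python3 - <<'E'
from h import *
o=robot.get_obs();print(o)
for n in["scene","top","wrist"]:
    s=snap(n,n+"0.png");print(n,{k:v for k,v in s.items() if k!="frame"})
    for q in["plinth","lift_pad","push_tab","jack","saddle_top","handle_grip"]:
        print(q,[(np.round(r["pixel"],1),round(r["score"],2)) for r in spotter.place_of(s,q)[:2]])
E
```

```text
pics
{'time': 0.0, 'joint_positions': array([ 1.12988438e+00,  8.79462865e-02,  1.37224016e+00,  4.73740464e-06,
        1.68357333e+00, -1.03123008e-01]), 'qvel': array([ 7.52998042e-05,  4.83764305e-04,  5.06430698e-05, -1.13512768e-03,
       -9.70036325e-04, -9.94929762e-04]), 'joint_torque': array([-2.84554862e-04, -3.40171337e+01, -3.02434731e+01,  7.18443654e-02,
        3.26608366e-02, -1.66110003e-04]), 'tool_pos': array([0.18206776, 0.51845214, 0.21831604]), 'ee_rot': array([-3.13943753e+00, -2.27767831e-04,  2.80380400e+00]), 'wrist_force': array([-0.2734402 , -0.17491736, -0.1200443 ]), 'wrist_torque': array([-0.03595536,  0.03053507, -0.00072993]), 'width': 0.09411308233281081}
scene {'intrinsics': array([[402.04565294,   0.        , 317.03193999],
       [  0.        , 402.04565294, 202.41909473],
       [  0.        ,   0.        ,   1.        ]]), 'eye': array([1.18300418, 0.824967  , 0.86586266]), 'orientation': array([ 0.91446074, -0.0183251 ,  2.49038304]), 'shot': 1}
plinth [(array([322.6, 243.6]), 0.74), (array([305.7, 181.9]), 0.22)]
lift_pad [(array([322.7, 212
[... 559 characters left out ...]
 , 194.2]), 0.72)]
lift_pad [(array([318.6, 203.7]), 0.86), (array([413.2, 227. ]), 0.69)]
push_tab [(array([320.5, 196.1]), 0.88), (array([392.2, 234.6]), 0.38)]
jack [(array([414.7, 226.6]), 0.66)]
saddle_top [(array([394.3, 236.7]), 0.49)]
handle_grip [(array([468. , 214.6]), 0.59)]
wrist {'intrinsics': array([[309.70691629,   0.        , 318.20275854],
       [  0.        , 309.70691629, 200.41080173],
       [  0.        ,   0.        ,   1.        ]]), 'eye': array([0.10991482, 0.54417496, 0.38435598]), 'orientation': array([-2.63237276e-01, -6.60398271e-04,  1.23249299e+00]), 'shot': 3}
plinth [(array([317.2, 349.9]), 0.42)]
lift_pad []
push_tab []
jack []
saddle_top []
handle_grip []
```

View pics/scene0.png

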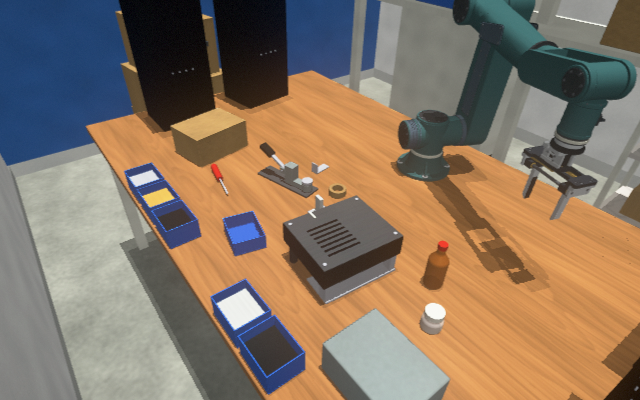

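View pics/top0.png

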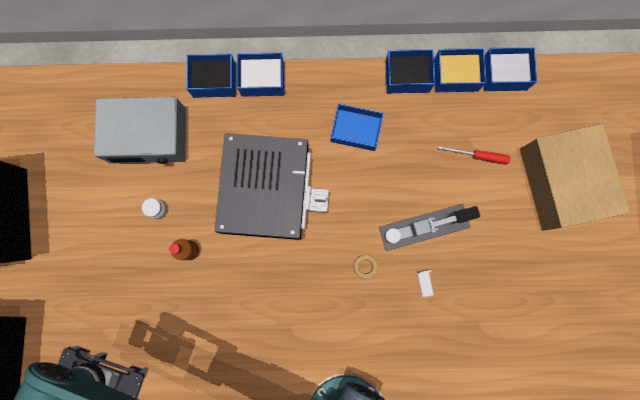

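View pics/wrist0.png

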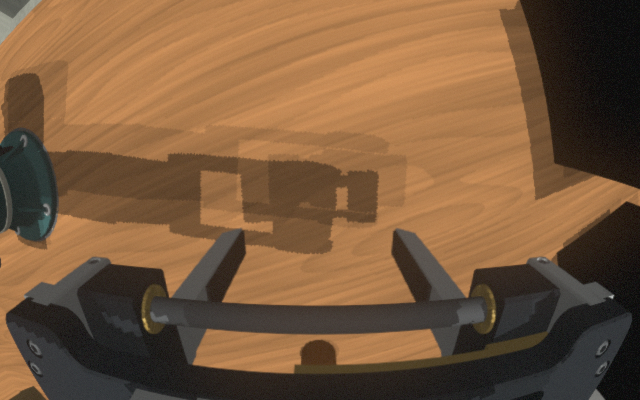

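The jack's saddle is at about (393,236) in the top view and its grip at (468,214). The carriage is at (318,200), and the index stroke at (299,172) lies towards world +x. Next I'll work out the poses.

```bash
sed -i 's/R=np.array(s\["orientation"\]);/R=Rotation.from_euler("xyz",s["orientation"]).as_matrix()/; s/^import numpy.*/import numpy as np,cv2\nfrom scipy.spatial.transform import Rotation/; /orient shape/d; s/s2=s/s["name"]=n/' h.py
cat >> h.py <<'E'
def proj(s,p):
    K=np.array(s["intrinsics"]);R=Rotation.from_euler("xyz",s["orientation"]).as_matrix()
    c=R.T@(np.array(p)-s["eye"]);x,y,z=c[0],-c[1],-c[2]
    if s["name"]=="wrist":
        r=np.hypot(x,y);t=np.arctan2(r,z);x,y=x/r*t,y/r*t
    else:x,y=x/z,y/z
    return np.array([K[0,0]*x+K[0,2],K[1,1]*y+K[1,2]])
def T(x,y,yaw):
    c,s_=np.cos(yaw),np.sin(yaw)
    return lambda p:np.array([x+c*p[0]-s_*p[1],y+s_*p[0]+c*p[1],p[2]])
E
python3 - <<'E'
from h import *
s=snap("top");f=s["frame"]
c=cv2.cvtColor(f,cv2.COLOR_RGB2BGR)
cv2.imwrite("pics/z1.png",cv2.resize(c[125:250,205:345],None,fx=5,fy=4.8,interpolation=cv2.INTER_CUBIC))
cv2.imwrite("pics/z2.png",cv2.resize(c[190:260,370:490],None,fx=6,fy=6,interpolation=cv2.INTER_CUBIC))
np.save("top.npy",f)
for p,z in[((301,194.2),0),((318.6,203.7),.062),((320.5,196.1),.134),((414.7,226.6),0),((394.3,236.7),.05),((468,214.6),.111),((299,172),.13)]:print(p,atz(s,p,z))
for n in["tape_roll","spare_bracket","screwdriver","parts_bin"]:
  print(n,[(np.round(atz(s,r["pixel"],0),3),r["score"]) for r in spotter.place_of(s,n)[:1]])
E
```

```text
(301, 194.2) [0.59872757 0.11315495 0.        ]
(318.6, 203.7) [0.56323672 0.06336155 0.062     ]
(320.5, 196.1) [0.57396433 0.05746711 0.134     ]
(414.7, 226.6) [ 0.50092427 -0.20352805  0.        ]
(394.3, 236.7) [ 0.47122689 -0.13855497  0.05      ]
(468, 214.6) [ 0.5213975  -0.32164759  0.111     ]
(299, 172) [0.63819809 0.11164643 0.13      ]
tape_roll [(array([ 0.4  , -0.056,  0.   ]), 0.57)]
spare_bracket [(array([ 0.345, -0.217,  0.   ]), 0.57)]
screwdriver [(array([ 0.705, -0.364,  0.   ]), 0.64)]
parts_bin [(array([ 0.778, -0.046,  0.   ]), 0.76)]
```

```bash
python3 - <<'E'
import cv2
a=cv2.imread('pics/z1.png');b=cv2.imread('pics/z2.png');print(a.shape,b.shape)
E
```

```text
(600, 700, 3) (420, 720, 3)
```

View pics/z1.png

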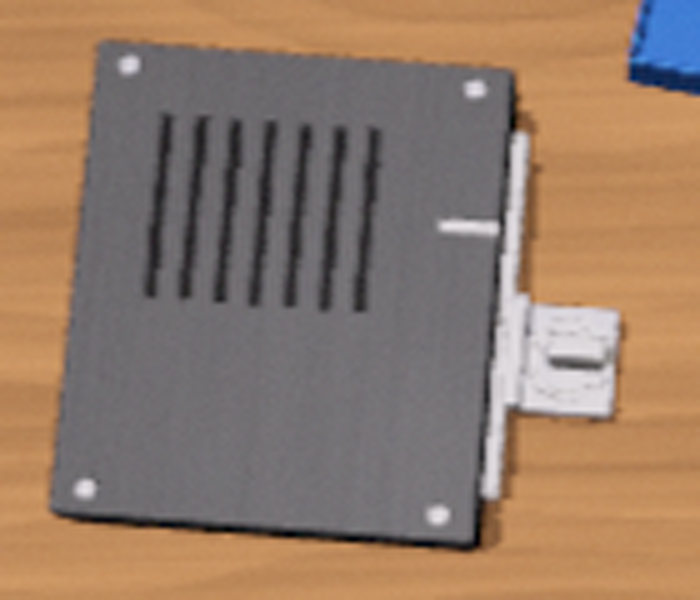

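View pics/z2.png

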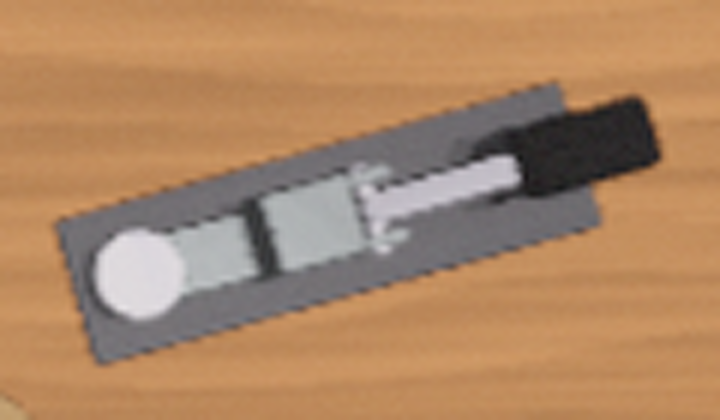

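```bash
cat > fit.py <<'E'
from h import *
from scipy.optimize import least_squares
def fit(s,P,px,x0):
    r=least_squares(lambda v:np.concatenate([proj(s,T(*v)(p))-q for p,q in zip(P,px)]),x0)
    return r.x,np.round(r.fun.reshape(-1,2),1)
E
python3 - <<'E'
from fit import *
s=snap("top")
z=lambda l:[(205-.4+x/5,125-.4+y/4.8) for x,y in l]
v,r=fit(s,[(-.13,.22,.13),(.13,.22,.13),(.13,0,.13),(-.13,0,.13)],z([(52,513),(100,42),(513,72),(474,542)]),[.6,.1,0]);print("plinth",v,r.tolist())
Tp=T(*v)
# carriage: index / plate ring
for j in np.arange(0,.05,.005):
    print(j,np.round(proj(s,Tp((-.048+j,-.043,.134))),1),end=' ')
print("\ntab px zoom", [(318.5-0,196)],z([(577,352)]))
for p in z([(577,352)]):
    w=atz(s,p,.134);d=w[:2]-v[:2];c,n=np.cos(v[2]),np.sin(v[2]);print(w,c*d[0]+n*d[1]+.048,-n*d[0]+c*d[1])
for r in spotter.regions_of(s,"push_tab")[:1]:print(r["extent"],r["score"])
z2=lambda l:[(370-.4+x/6,190-.4+y/6) for x,y in l]
w,r=fit(s,[(.1,.035,.008),(-.145,.035,.008),(-.145,-.035,.008),(.1,-.035,.008)],z2([(58,220),(560,85),(600,225),(100,362)]),[.5,-.2,1.57])
# orientation: +x nose points left(world +y), +y = jack left = world -x => swap
w2,r2=fit(s,[(.1,.035,.008),(-.145,.035,.008),(-.145,-.035,.008),(.1,-.035,.008)],z2([(100,362),(600,225),(560,85),(58,220)]),[.5,-.2,1.57])
print("jack",w,r.tolist(),w2,r2.tolist())
Tj=T(*w2);print("tower",Tj((0,0,.085)),"saddle",Tj((.075,0,.05)),"px",proj(s,Tj((.075,0,.05))),z2([(139,274)]),"grip",Tj((-.115,0,.111)))
sc=snap("scene")
for n,p in[("saddle",Tj((.075,0,.05))),("tower",Tj((0,0,.085))),("c1",Tp((-.13,0,.13))),("c2",Tp((.13,0,.13))),("c3",Tp((-.13,.22,.13)))]:print(n,proj(sc,p))
E
cat > ov.py <<'E'
E
python3 - <<'E'
import cv2
c=cv2.imread('pics/scene0.png');cv2.imwrite('pics/z3.png',cv2.resize(c[130:305,250:410],None,fx=3.4,fy=3.4,interpolation=cv2.INTER_CUBIC))
E
```

```text
plinth [ 0.59633103  0.09887577 -0.09353757] [[-1.0, 0.7], [-0.7, -0.8], [0.9, -1.1], [0.8, 1.1]]
0.0 [319.5 207.6] 0.005 [319.7 205.6] 0.01 [319.8 203.7] 0.015 [319.9 201.8] 0.02 [320.1 199.8] 0.025 [320.2 197.9] 0.03 [320.4 195.9] 0.035 [320.5 194. ] 0.04 [320.7 192.1] 0.045 [320.8 190.1] 
tab px zoom [(318.5, 196)] [(320.0, 197.93333333333334)]
[0.56927446 0.05883038 0.134     ] 0.024801991825961916 -0.04239744682165189
[304.2, 188.1, 326.9, 212.1] 0.8
jack [ 0.49452935 -0.20754978  1.8128533 ] [[6.2, 23.9], [7.6, 23.6], [-6.4, -23.9], [-7.6, -24.1]] [ 0.49407894 -0.2076262   1.81599539] [[-0.7, 0.5], [1.0, 0.2], [0.3, -0.6], [-0.6, -0.2]]
tower [ 0.49407894 -0.2076262   0.085     ] saddle [ 0.47587273 -0.13486952  0.05      ] px [392.86792937 235.00004871] [(392.7666666666667, 235.26666666666665)] grip [ 0.52199512 -0.31918643  0.111     ]
saddle [307.45908707 179.71245004]
tower [291.57302287 164.1774423 ]
c1 [356.8697365  193.85038689]
c2 [282.50414327 221.67112016]
c3 [404.82711996 235.04712968]
```

View pics/z3.png

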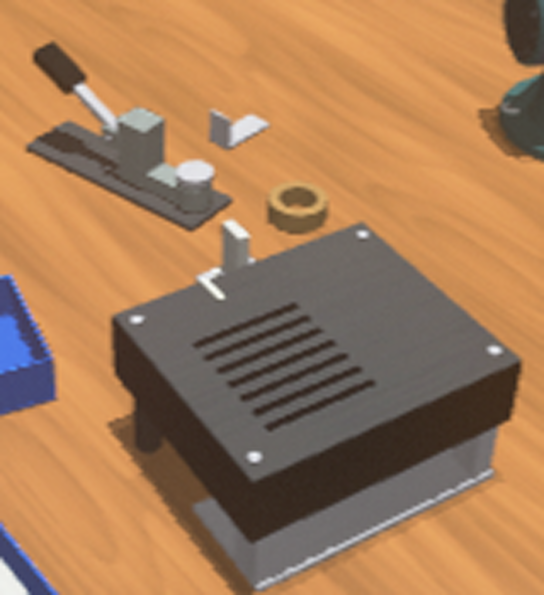

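```bash
cat >> h.py <<'E'
PL=(0.59633,0.09888,-0.09354)
def delta(target,yaw=None):
    o=robot.get_obs();R=Rotation.from_euler("xyz",o["ee_rot"]);p=o["tool_pos"]
    d=R.inv().apply(np.array(target)-p)/.025
    print("t",round(o["time"],2),"pos",np.round(p,4),"rpy",np.round(o["ee_rot"],4),"F",np.round(o["wrist_force"],1),"w",round(o["width"],4))
    print("shift units xyz",np.round(d,2))
    if yaw is not None:
        t=Rotation.from_euler("xyz",[np.pi,0,yaw]);print("turn units",np.round((R.inv()*t).as_rotvec()/np.radians(5),2))
E
python3 -m inch '[{"rz":1,"grip":0},{"rz":1,"grip":0},{"rz":1,"grip":0},{"rz":1,"grip":0},{"rz":1,"grip":0},{"rz":1,"grip":0},{"rz":1,"grip":0},{"rz":1,"grip":0},{"rz":1,"grip":0},{"rz":1,"grip":0},{"rz":1,"grip":0},{"rz":1,"grip":0}]'
python3 -m inch '[{"rz":1,"grip":0},{"rz":1,"grip":0},{"rz":1,"grip":0},{"rz":0.2,"grip":0}]'
python3 -c "
from h import *
t=T(*PL)((-.066,-.043,.22));print(t);delta(t,PL[2]+np.pi/2)"
```

```text
[0.52660217 0.06223262 0.22      ]
t 1.45 pos [0.1823 0.5189 0.2195] rpy [3.1415 0.     2.8038] F [0.1 0.3 0.1] w 0.0939
shift units xyz [-19.05 -12.67  -0.02]
turn units [ 0.  -0.  15.2]invalid input at $[0]: expected keys grip, dx, dy, dz, rx, ry, rz
invalid input at $[0]: expected keys grip, dx, dy, dz, rx, ry, rz
```

```bash

python3 -m inch '[{"grip":0,"dx":-1,"dy":-0.667,"dz":0,"rx":0,"ry":0,"rz":0},{"grip":0,"dx":-1,"dy":-0.667,"dz":0,"rx":0,"ry":0,"rz":0},{"grip":0,"dx":-1,"dy":-0.667,"dz":0,"rx":0,"ry":0,"rz":0},{"grip":0,"dx":-1,"dy":-0.667,"dz":0,"rx":0,"ry":0,"rz":0},{"grip":0,"dx":-1,"dy":-0.667,"dz":0,"rx":0,"ry":0,"rz":0},{"grip":0,"dx":-1,"dy":-0.667,"dz":0,"rx":0,"ry":0,"rz":0},{"grip":0,"dx":-1,"dy":-0.667,"dz":0,"rx":0,"ry":0,"rz":0},{"grip":0,"dx":-1,"dy":-0.667,"dz":0,"rx":0,"ry":0,"rz":0},{"grip":0,"dx":-1,"dy":-0.667,"dz":0,"rx":0,"ry":0,"rz":0},{"grip":0,"dx":-1,"dy":-0.667,"dz":0,"rx":0,"ry":0,"rz":0},{"grip":0,"dx":-1,"dy":-0.667,"dz":0,"rx":0,"ry":0,"rz":0},{"grip":0,"dx":-1,"dy":-0.667,"dz":0,"rx":0,"ry":0,"rz":0}]'
python3 -c "
from h import *
t=T(*PL)((-.066,-.043,.22));print(t);delta(t,PL[2]+np.pi/2)"
```

```text
time: 2.95
tool_pos: [0.4049, 0.2236, 0.2202]
ee_rot: [3.139, 0.002, 2.809]
wrist_force: [-0.1, -0.4, 0.4]
width: 0.0006
[0.52660217 0.06223262 0.22      ]
t 2.95 pos [0.4049 0.2236 0.2202] rpy [3.1387e+00 2.0000e-03 2.8087e+00] F [-0.1 -0.4  0.4] w 0.0006
shift units xyz [-6.71 -4.51  0.01]
turn units [ 0.04 -0.   15.26]
```

```bash

python3 -m inch '[{"grip":0,"dx":-1,"dy":-0.67,"dz":0,"rx":0,"ry":0,"rz":0},{"grip":0,"dx":-1,"dy":-0.67,"dz":0,"rx":0,"ry":0,"rz":0},{"grip":0,"dx":-1,"dy":-0.67,"dz":0,"rx":0,"ry":0,"rz":0},{"grip":0,"dx":-1,"dy":-0.67,"dz":0,"rx":0,"ry":0,"rz":0},{"grip":0,"dx":-1,"dy":-0.67,"dz":0,"rx":0,"ry":0,"rz":0},{"grip":0,"dx":-1,"dy":-0.67,"dz":0,"rx":0,"ry":0,"rz":0},{"grip":0,"dx":-0.6,"dy":-0.4,"dz":0,"rx":0,"ry":0,"rz":0},{"grip":0,"dx":0,"dy":0,"dz":0,"rx":0,"ry":0,"rz":1},{"grip":0,"dx":0,"dy":0,"dz":0,"rx":0,"ry":0,"rz":1},{"grip":0,"dx":0,"dy":0,"dz":0,"rx":0,"ry":0,"rz":1},{"grip":0,"dx":0,"dy":0,"dz":0,"rx":0,"ry":0,"rz":1},{"grip":0,"dx":0,"dy":0,"dz":0,"rx":0,"ry":0,"rz":1}]'
python3 -m inch '[{"grip":0,"dx":0,"dy":0,"dz":0,"rx":0,"ry":0,"rz":1},{"grip":0,"dx":0,"dy":0,"dz":0,"rx":0,"ry":0,"rz":1},{"grip":0,"dx":0,"dy":0,"dz":0,"rx":0,"ry":0,"rz":1},{"grip":0,"dx":0,"dy":0,"dz":0,"rx":0,"ry":0,"rz":1},{"grip":0,"dx":0,"dy":0,"dz":0,"rx":0,"ry":0,"rz":1},{"grip":0,"dx":0,"dy":0,"dz":0,"rx":0,"ry":0,"rz":1},{"grip":0,"dx":0,"dy":0,"dz":0,"rx":0,"ry":0,"rz":1},{"grip":0,"dx":0,"dy":0,"dz":0,"rx":0,"ry":0,"rz":1},{"grip":0,"dx":0,"dy":0,"dz":0,"rx":0,"ry":0,"rz":1},{"grip":0,"dx":0,"dy":0,"dz":0,"rx":0,"ry":0,"rz":1}]'
python3 - <<'E'
from h import *
t=T(*PL)((-.066,-.043,.116));print(t);delta(t,PL[2]+np.pi/2)
s=snap("wrist","w1.png")
for q in["push_tab","lift_pad","plinth"]:
  for r in spotter.place_of(s,q)[:1]:print(q,r["pixel"],r["score"])
print("pred tab",proj(s,T(*PL)((-.023,-.043,.134))),"stroke",proj(s,T(*PL)((.04,0.0,.13))))
for c in[(.13,0,.13),(-.13,0,.13),(.13,.22,.13),(-.13,.22,.13)]:print(c,proj(s,T(*PL)(c)))
E
```

```text
time: 4.45
tool_pos: [0.5292, 0.0587, 0.2207]
ee_rot: [3.136, -0.001, 2.356]
wrist_force: [-0.2, 0.8, -0.5]
width: 0.0004
time: 5.7
tool_pos: [0.5279, 0.0624, 0.2213]
ee_rot: [3.14, -0.008, 1.459]
wrist_force: [0.2, 0.3, -0.1]
width: 0.0005
[0.52660217 0.06223262 0.116     ]
t 5.7 pos [0.5279 0.0624 0.2213] rpy [ 3.1405 -0.0078  1.4591] F [ 0.2  0.3 -0.1] w 0.0005
shift units xyz [-0.04 -0.06  4.21]
turn units [ 0.01 -0.09 -0.21]
push_tab [371.2, 210.0] 0.87
lift_pad [363.9, 183.3] 0.75
plinth [370.1, 146.4] 0.78
pred tab [367.91585755 209.40733074] stroke [437.87102689 159.25661875]
(0.13, 0, 0.13) [518.90185622 161.57492088]
(-0.13, 0, 0.13) [241.6161341  161.69998616]
(0.13, 0.22, 0.13) [506.66344526 -47.20328498]
(-0.13, 0.22, 0.13) [242.26558306 -68.94564182]
```

View pics/w1.png

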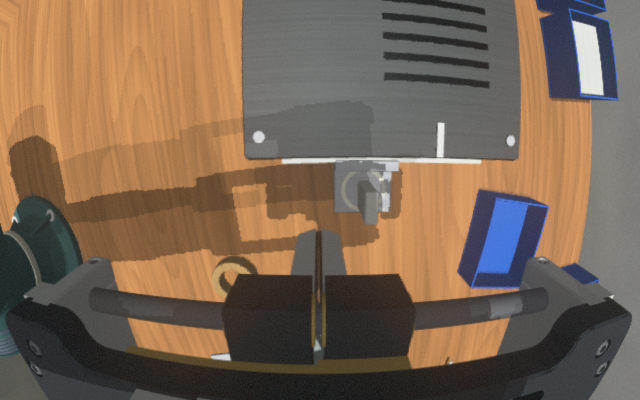

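The wrist view shows the carriage plate and tab at about (370,200), right of the closed fingers, and the stroke at (441,140). This matches the prediction to about 3 px, so I'll descend and push.

```bash

python3 -m inch '[{"grip":0,"dx":0,"dy":-0.1,"dz":1,"rx":0,"ry":0,"rz":-0.2},{"grip":0,"dx":0,"dy":0,"dz":1,"rx":0,"ry":0,"rz":0},{"grip":0,"dx":0,"dy":0,"dz":1,"rx":0,"ry":0,"rz":0},{"grip":0,"dx":0,"dy":0,"dz":1,"rx":0,"ry":0,"rz":0},{"grip":0,"dx":0,"dy":0,"dz":0.2,"rx":0,"ry":0,"rz":0},{"grip":0,"dx":0,"dy":0.8,"dz":0,"rx":0,"ry":0,"rz":0},{"grip":0,"dx":0,"dy":0.6,"dz":0,"rx":0,"ry":0,"rz":0},{"grip":0,"dx":0,"dy":0.6,"dz":0,"rx":0,"ry":0,"rz":0},{"grip":0,"dx":0,"dy":0.5,"dz":0,"rx":0,"ry":0,"rz":0}]'
python3 - <<'E'
from h import *
t=T(*PL)((.0215,-.043,.116));print(t);delta(t,PL[2]+np.pi/2)
E
```

```text
time: 7.02
tool_pos: [0.5892, 0.0586, 0.1165]
ee_rot: [3.141, -0.008, 1.491]
wrist_force: [-1.8, -1.0, -1.1]
width: 0.0003
[0.61371965 0.0540598  0.116     ]
t 7.03 pos [0.5892 0.0586 0.1165] rpy [ 3.1408 -0.0076  1.4909] F [-1.8 -1.  -1.1] w 0.0003
shift units xyz [-0.1   0.99  0.02]
turn units [ 0.01 -0.09  0.16]
```

```bash

python3 -m inch '[{"grip":0,"dx":0,"dy":0.4,"dz":0,"rx":0,"ry":0,"rz":0},{"grip":0,"dx":0,"dy":0.25,"dz":0,"rx":0,"ry":0,"rz":0}]'
python3 -m inch '[{"grip":0,"dx":0,"dy":0.2,"dz":0,"rx":0,"ry":0,"rz":0},{"grip":0,"dx":0,"dy":0.2,"dz":0,"rx":0,"ry":0,"rz":0}]'
python3 -m inch '[{"grip":0,"dx":0,"dy":0.2,"dz":0,"rx":0,"ry":0,"rz":0}]'
python3 -m inch '[{"grip":0,"dx":0,"dy":0.2,"dz":0,"rx":0,"ry":0,"rz":0}]'
```

```text
time: 7.28
tool_pos: [0.6046, 0.0571, 0.1165]
ee_rot: [-3.137, -0.007, 1.491]
wrist_force: [-10.8, 0.1, 4.2]
width: -0.0
time: 7.52
tool_pos: [0.6096, 0.0566, 0.1167]
ee_rot: [-3.123, -0.006, 1.491]
wrist_force: [-6.6, -0.5, 2.2]
width: 0.0002
time: 7.65
tool_pos: [0.6137, 0.0562, 0.1168]
ee_rot: [-3.12, -0.006, 1.491]
wrist_force: [-2.7, -0.6, -0.8]
width: 0.0005
time: 7.78
tool_pos: [0.6159, 0.056, 0.1168]
ee_rot: [-3.113, -0.005, 1.492]
wrist_force: [-15.7, -0.3, 6.2]
width: 0.0004
```

```bash

python3 -m inch '[{"grip":0,"dx":0,"dy":-0.6,"dz":0,"rx":0,"ry":0,"rz":0},{"grip":0,"dx":0,"dy":-1,"dz":0,"rx":-0.35,"ry":0,"rz":0},{"grip":0,"dx":0,"dy":0,"dz":-1,"rx":0,"ry":0,"rz":0},{"grip":0.5,"dx":0.7,"dy":0,"dz":-1,"rx":0,"ry":0,"rz":0},{"grip":1,"dx":0.7,"dy":0,"dz":-1,"rx":0,"ry":0,"rz":0},{"grip":1,"dx":1,"dy":0,"dz":-1,"rx":0,"ry":0,"rz":0},{"grip":1,"dx":-1,"dy":0,"dz":-0.2,"rx":0,"ry":0,"rz":0}]'
python3 - <<'E'
from h import *
delta((.494,-.2076,.2),1.816)
s=snap("wrist","w2.png")
c=cv2.imread("pics/w2.png");cv2.imwrite("pics/w2z.png",cv2.resize(c[100:300,200:600],None,fx=2,fy=2,interpolation=cv2.INTER_CUBIC))
t=snap("top","t2.png")
for n,q in[("tab",(.04,-.043,.134)),("c+",(.13,0,.13)),("c-",(-.13,0,.13)),("stroke",(.04,0,.13)),("ring",(.04,-.035,.08))]:print(n,proj(s,T(*PL)(q)),proj(t,T(*PL)(q)))
E
```

```text
time: 8.65
tool_pos: [0.5833, 0.0972, 0.2293]
ee_rot: [3.122, -0.011, 1.495]
wrist_force: [-0.2, 0.1, -0.7]
width: 0.0372
t 8.65 pos [0.5833 0.0972 0.2293] rpy [ 3.1218 -0.0111  1.4945] F [-0.2  0.1 -0.7] w 0.0372
shift units xyz [-12.44  -2.65   0.98]
turn units [ 0.25 -0.09 -3.68]
tab [373.46075316 249.91607659] [322.07573063 173.57601455]
c+ [464.6344988  204.93013039] [308.12858136 138.53921095]
c- [191.31101541 201.99198295] [300.18544607 238.58081787]
stroke [375.97119746 204.15933582] [305.42003134 172.65265444]
ring [364.74075165 223.28062814] [319.18821395 176.99255819]
```

View pics/w2z.png

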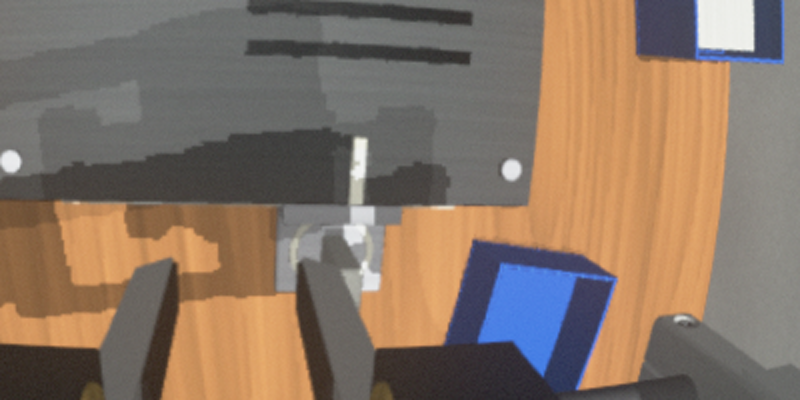

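```bash

python3 -m inch '[{"grip":1,"dx":-1,"dy":-0.21,"dz":0,"rx":0.25,"ry":-0.1,"rz":0},{"grip":1,"dx":-1,"dy":-0.22,"dz":0,"rx":0,"ry":0,"rz":0},{"grip":1,"dx":-1,"dy":-0.22,"dz":0,"rx":0,"ry":0,"rz":0},{"grip":1,"dx":-1,"dy":-0.22,"dz":0,"rx":0,"ry":0,"rz":0},{"grip":1,"dx":-1,"dy":-0.22,"dz":0,"rx":0,"ry":0,"rz":0},{"grip":1,"dx":-1,"dy":-0.22,"dz":0,"rx":0,"ry":0,"rz":0},{"grip":1,"dx":-1,"dy":-0.22,"dz":0,"rx":0,"ry":0,"rz":0},{"grip":1,"dx":-1,"dy":-0.22,"dz":0,"rx":0,"ry":0,"rz":0},{"grip":1,"dx":-1,"dy":-0.22,"dz":0,"rx":0,"ry":0,"rz":0},{"grip":1,"dx":-1,"dy":-0.22,"dz":0,"rx":0,"ry":0,"rz":-1},{"grip":1,"dx":-1,"dy":-0.1,"dz":0,"rx":0,"ry":0,"rz":-1},{"grip":1,"dx":-1,"dy":0,"dz":0,"rx":0,"ry":0,"rz":-1}]'
python3 -m inch '[{"grip":1,"dx":0,"dy":0,"dz":0,"rx":0,"ry":0,"rz":-0.7},{"grip":1,"dx":0,"dy":0,"dz":0,"rx":0,"ry":0,"rz":0}]'
python3 - <<'E'
from h import *
J=(0.49408,-0.20763,1.816)
delta((.494,-.2076,.2),1.816)
s=snap("wrist","w3.png");t=snap("top","t3.png")
for n,q in[("tower",(0,0,.085)),("saddle",(.075,0,.05)),("k1",(.1,.035,.008)),("k2",(.1,-.035,.008)),("grip",(-.115,0,.111))]:print(n,proj(s,T(*J)(q)))
for q in["jack","saddle_top","handle_grip"]:
  for r in spotter.place_of(s,q)[:1]:print(q,r["pixel"],r["score"])
E
```

```text
time: 10.25
tool_pos: [0.5124, -0.2046, 0.223]
ee_rot: [3.131, -0.006, 1.759]
wrist_force: [0.7, 0.4, 0.3]
width: 0.0941
time: 10.5
tool_pos: [0.5133, -0.2063, 0.2219]
ee_rot: [3.13, -0.006, 1.818]
wrist_force: [-1.4, 0.8, 0.5]
width: 0.0937
t 10.5 pos [ 0.5133 -0.2063  0.2219] rpy [ 3.1295 -0.0057  1.8177] F [-1.4  0.8  0.5] w 0.0937
shift units xyz [ 0.13 -0.77  0.87]
turn units [ 0.14 -0.07  0.02]
tower [298.58552197 193.00887916]
saddle [299.61273658 117.83848996]
k1 [272.42350055  98.35029844]
k2 [330.24390717  97.78176377]
grip [299.74481614 304.89603374]
jack [303.3, 175.0] 0.58
saddle_top [299.9, 118.8] 0.91
handle_grip [299.5, 303.8] 0.98
```

View pics/w3.png

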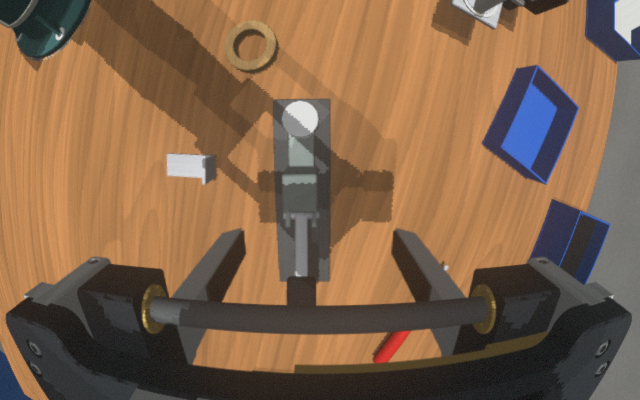

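```bash
python3 - <<'E'
import cv2
c=cv2.imread('pics/t3.png');cv2.imwrite('pics/t3z.png',cv2.resize(c[120:250,205:345],None,fx=5,fy=4.5,interpolation=cv2.INTER_CUBIC))
E
```

```text
(no output)
```

View pics/t3z.png

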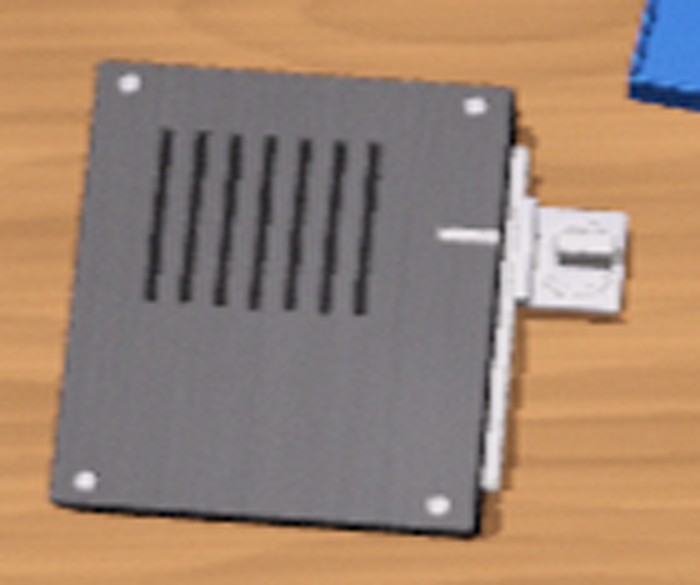

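The wrist view shows the saddle at (300,119) and the tower at about (299,185), within 1 px of the fitted pose. The carriage tab is now beside the stroke, so it is home. I'll descend and grasp.

```bash

python3 -m inch '[{"grip":1,"dx":0.1,"dy":-0.7,"dz":0.5,"rx":0.14,"ry":-0.07,"rz":0},{"grip":1,"dx":0,"dy":0,"dz":1,"rx":0,"ry":0,"rz":0},{"grip":1,"dx":0,"dy":0,"dz":1,"rx":0,"ry":0,"rz":0},{"grip":1,"dx":0,"dy":0,"dz":1,"rx":0,"ry":0,"rz":0}]'
python3 - <<'E'
from h import *
delta((.49408,-.20763,.062),1.816)
E
```

```text
time: 11.25
tool_pos: [0.4977, -0.2074, 0.1361]
ee_rot: [3.136, 0.007, 1.82]
wrist_force: [-0.1, -1.2, 0.6]
width: 0.0939
t 11.25 pos [ 0.4977 -0.2074  0.1361] rpy [3.1355 0.0068 1.8196] F [-0.1 -1.2  0.6] w 0.0939
shift units xyz [ 0.05 -0.16  2.96]
turn units [0.07 0.08 0.04]
```

```bash

python3 -m inch '[{"grip":1,"dx":0.05,"dy":-0.1,"dz":1,"rx":0.07,"ry":0.08,"rz":0.04},{"grip":1,"dx":0,"dy":0,"dz":1,"rx":0,"ry":0,"rz":0},{"grip":1,"dx":0,"dy":0,"dz":0.8,"rx":0,"ry":0,"rz":0},{"grip":1,"dx":0,"dy":0,"dz":0.15,"rx":0,"ry":0,"rz":0}]'
python3 - <<'E'
from h import *
delta((.49408,-.20763,.062),1.816)
E
```

```text
time: 11.75
tool_pos: [0.4945, -0.2049, 0.0587]
ee_rot: [-3.14, -0.002, 1.816]
wrist_force: [0.2, 0.8, 0.1]
width: 0.0943
t 11.75 pos [ 0.4945 -0.2049  0.0587] rpy [-3.1403e+00 -2.0000e-03  1.8164e+00] F [0.2 0.8 0.1] w 0.0943
shift units xyz [-0.1  -0.04 -0.13]
turn units [-0.01 -0.02  0.  ]
```

```bash

python3 -m inch '[{"grip":0.2,"dx":-0.1,"dy":0,"dz":0,"rx":0,"ry":0,"rz":0},{"grip":0.1,"dx":0,"dy":0,"dz":0,"rx":0,"ry":0,"rz":0},{"grip":0,"dx":0,"dy":0,"dz":0,"rx":0,"ry":0,"rz":0},{"grip":0,"dx":0,"dy":0,"dz":0,"rx":0,"ry":0,"rz":0}]'
python3 -m inch '[{"grip":0,"dx":0,"dy":0,"dz":0,"rx":0,"ry":0,"rz":0}]'
```

```text
time: 12.25
tool_pos: [0.4971, -0.2082, 0.062]
ee_rot: [3.139, 0.002, 1.816]
wrist_force: [-0.0, 0.1, 0.4]
width: 0.0575
time: 12.38
tool_pos: [0.4973, -0.2084, 0.0624]
ee_rot: [3.138, 0.002, 1.816]
wrist_force: [0.0, 1.9, -0.4]
width: 0.0475
```

```bash

python3 -m inch '[{"grip":0,"dx":0,"dy":0,"dz":0,"rx":0,"ry":0,"rz":0},{"grip":0,"dx":0,"dy":0,"dz":0,"rx":0,"ry":0,"rz":0},{"grip":0,"dx":0,"dy":0,"dz":0,"rx":0,"ry":0,"rz":0}]'
python3 - <<'E'
from h import *
for i in range(3):
    delta((.49408,-.20763,.062),1.816); t=snap("top","t4.png")
E
```

```text
time: 12.75
tool_pos: [0.496, -0.2087, 0.0625]
ee_rot: [3.141, 0.002, 1.817]
wrist_force: [0.3, -0.1, -0.3]
width: 0.0361
t 12.75 pos [ 0.496  -0.2087  0.0625] rpy [3.1412e+00 2.2000e-03 1.8171e+00] F [ 0.3 -0.1 -0.3] w 0.0361
shift units xyz [ 0.06 -0.07  0.02]
turn units [0.   0.03 0.01]
t 12.8 pos [ 0.496  -0.2087  0.0624] rpy [3.1412e+00 2.3000e-03 1.8170e+00] F [-0.6 -0.4  0.9] w 0.0357
shift units xyz [ 0.06 -0.07  0.02]
turn units [0.   0.03 0.01]
t 12.85 pos [ 0.496  -0.2087  0.0624] rpy [3.1413e+00 2.2000e-03 1.8170e+00] F [-1.4 -0.8  0.4] w 0.0358
shift units xyz [ 0.06 -0.07  0.02]
turn units [0.   0.03 0.01]
```

```bash

python3 -m inch '[{"grip":0,"dx":0,"dy":0,"dz":-0.3,"rx":0,"ry":0,"rz":0},{"grip":0,"dx":0,"dy":0,"dz":-0.4,"rx":0,"ry":0,"rz":0},{"grip":0,"dx":0,"dy":0,"dz":0,"rx":0,"ry":0,"rz":0}]'
python3 - <<'E'
from h import *
p=T(*PL)((.041,-.035-.0765-.08,.075));print(p);delta(p,PL[2]+np.pi/2)
E
```

```text
time: 13.28
tool_pos: [0.4935, -0.2063, 0.0756]
ee_rot: [-3.136, -0.006, 1.816]
wrist_force: [0.6, -0.1, -8.7]
width: 0.0355
[ 0.61926396 -0.09561237  0.075     ]
t 13.28 pos [ 0.4935 -0.2063  0.0756] rpy [-3.1361 -0.0057  1.8164] F [ 0.6 -0.1 -8.7] w 0.0355
shift units xyz [3.07 5.96 0.01]
turn units [-0.07 -0.05  3.89]
```

```bash

python3 -m inch '[{"grip":0,"dx":0.25,"dy":0.5,"dz":0,"rx":0,"ry":0,"rz":0},{"grip":0,"dx":0.4,"dy":0.8,"dz":0,"rx":0,"ry":0,"rz":0},{"grip":0,"dx":0.4,"dy":0.8,"dz":0,"rx":0,"ry":0,"rz":0},{"grip":0,"dx":0.4,"dy":0.8,"dz":0,"rx":0,"ry":0,"rz":0},{"grip":0,"dx":0.4,"dy":0.8,"dz":0,"rx":0,"ry":0,"rz":0},{"grip":0,"dx":0.4,"dy":0.8,"dz":0,"rx":0,"ry":0,"rz":0},{"grip":0,"dx":0.4,"dy":0.8,"dz":0,"rx":0,"ry":0,"rz":0},{"grip":0,"dx":0.2,"dy":0.5,"dz":0,"rx":0,"ry":0,"rz":0.6},{"grip":0,"dx":0,"dy":0,"dz":0,"rx":0,"ry":0,"rz":0.8},{"grip":0,"dx":0,"dy":0,"dz":0,"rx":0,"ry":0,"rz":0.8},{"grip":0,"dx":0,"dy":0,"dz":0,"rx":0,"ry":0,"rz":0.8},{"grip":0,"dx":0,"dy":0,"dz":0,"rx":0,"ry":0,"rz":0.6}]'
python3 - <<'E'
from h import *
p=T(*PL)((.041,-.035-.0765-.08,.075));print(p);delta(p,PL[2]+np.pi/2)
s=snap("wrist","w5.png");t=snap("top","t5.png");c=snap("scene","s5.png")
b=cv2.imread("pics/t5.png");cv2.imwrite("pics/t5z.png",cv2.resize(b[120:260,250:410],None,fx=4.5,fy=4.2,interpolation=cv2.INTER_CUBIC))
E
```

```text
time: 14.78
tool_pos: [0.6275, -0.0888, 0.0696]
ee_rot: [-3.13, -0.009, 1.494]
wrist_force: [0.2, -0.0, -9.1]
width: 0.036
[ 0.61926396 -0.09561237  0.075     ]
t 14.78 pos [ 0.6275 -0.0888  0.0696] rpy [-3.1302 -0.009   1.4942] F [ 0.2 -0.  -9.1] w 0.036
shift units xyz [-0.3  -0.31 -0.22]
turn units [-0.13 -0.1   0.19]
```

View pics/w5.png

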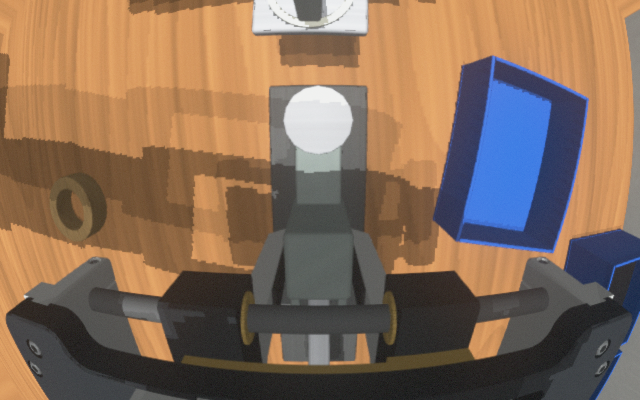

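View pics/s5.png

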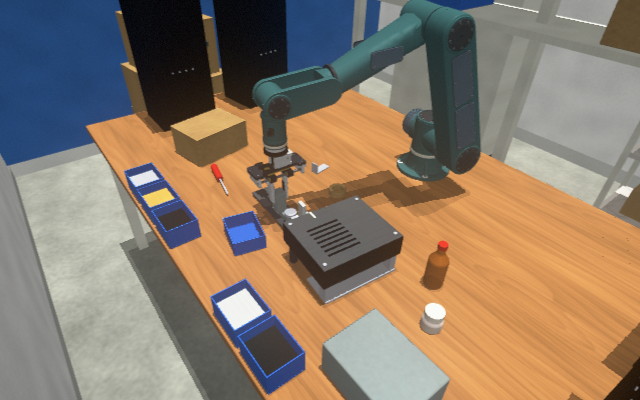

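```bash
python3 - <<'E'
from h import *
s=snap("wrist","w6.png")
b=cv2.imread("pics/w6.png");cv2.imwrite("pics/w6z.png",cv2.resize(b[0:170,230:400],None,fx=4,fy=3.5,interpolation=cv2.INTER_CUBIC))
def pl(w):
    d=w[:2]-np.array(PL[:2]);c,n=np.cos(PL[2]),np.sin(PL[2]);return np.round([c*d[0]+n*d[1],-n*d[0]+c*d[1]],4)
for p,z in[((255,33),.072),((368,32),.072),((318,120),.057)]:print(p,atz(s,p,z),pl(atz(s,p,z)))
delta((0,0,0))
E
```

```text
(255, 33) [0.60194598 0.03700078 0.072     ] [ 0.0114 -0.0611]
(368, 32) [0.66157122 0.03245038 0.072     ] [ 0.0712 -0.06  ]
(318, 120) [ 0.63155882 -0.0137847   0.057     ] [ 0.0456 -0.1089]
t 14.97 pos [ 0.6271 -0.0892  0.0697] rpy [-3.1304 -0.0089  1.497 ] F [-0.7 -0.2 -9.4] w 0.0358
shift units xyz [  1.68 -25.25   3.09]
```

View pics/w6z.png

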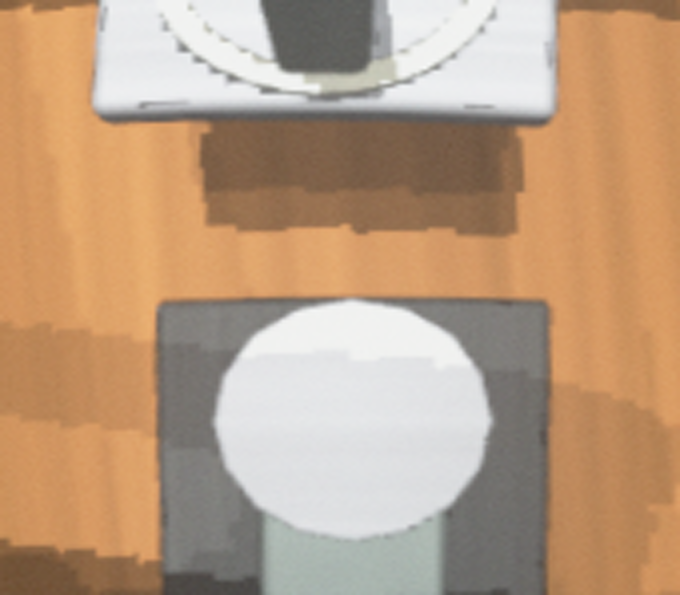

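View pics/t5z.png

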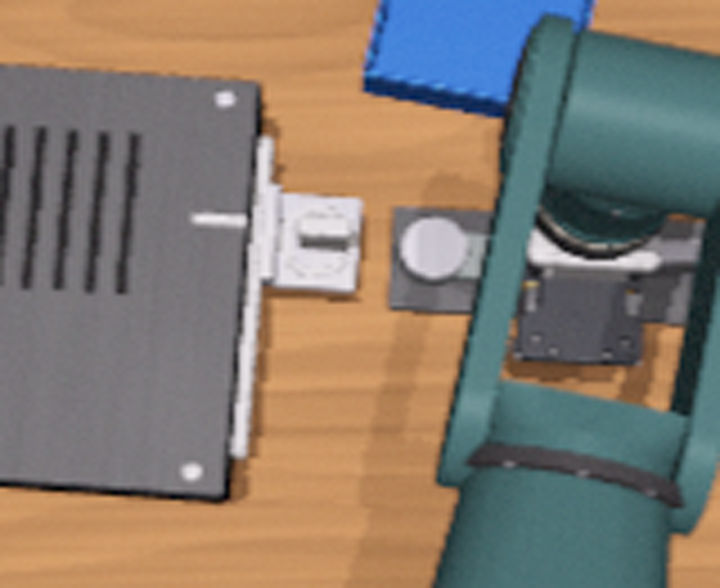

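```bash
python3 - <<'E'
from h import *
s=snap("top")
def pl(w):
    d=w[:2]-np.array(PL[:2]);c,n=np.cos(PL[2]),np.sin(PL[2]);return np.round([c*d[0]+n*d[1],-n*d[0]+c*d[1]],4)
z=lambda x,y:(250-.4+x/4.5,120-.4+y/4.2)
print("saddle",pl(atz(s,z(433,249),.057)))
for c in[(282,192),(362,201),(355,293),(273,285)]:print("plate",pl(atz(s,z(*c),.08)))
p=T(*PL)((.041,-.0345-.0765,.0675));print(p);delta(p,PL[2]+np.pi/2)
E
```

```text
saddle [ 0.0441 -0.107 ]
plate [ 0.0703 -0.0141]
plate [ 0.0679 -0.062 ]
plate [ 0.0085 -0.0622]
plate [ 0.0101 -0.0134]
[ 0.62678296 -0.01546429  0.0675    ]
t 15.03 pos [ 0.627  -0.0893  0.0698] rpy [-3.1304 -0.0088  1.4968] F [-0.2  0.9 -8.3] w 0.0357
shift units xyz [ 2.94 -0.23  0.12]
turn units [-0.13 -0.1   0.22]
```

```bash

python3 -m inch '[{"grip":0,"dx":0,"dy":-0.2,"dz":0.1,"rx":-0.13,"ry":-0.1,"rz":0.22},{"grip":0,"dx":0.2,"dy":0,"dz":0,"rx":0,"ry":0,"rz":0},{"grip":0,"dx":0,"dy":0,"dz":0,"rx":0,"ry":0,"rz":0}]'
python3 - <<'E'
from h import *
p=T(*PL)((.041,-.0345-.0765,.0675));print(p);delta(p,PL[2]+np.pi/2)
E
```

```text
time: 15.4
tool_pos: [0.6219, -0.0832, 0.067]
ee_rot: [3.141, 0.0, 1.477]
wrist_force: [0.5, -0.3, -9.1]
width: 0.0358
[ 0.62678296 -0.01546429  0.0675    ]
t 15.4 pos [ 0.6219 -0.0832  0.067 ] rpy [3.1413e+00 1.0000e-04 1.4769e+00] F [ 0.5 -0.3 -9.1] w 0.0358
shift units xyz [ 2.72 -0.06 -0.02]
turn units [ 0.  0. -0.]
```

```bash

python3 -m inch '[{"grip":0,"dx":0.5,"dy":0,"dz":0,"rx":0,"ry":0,"rz":0},{"grip":0,"dx":0.5,"dy":0,"dz":0,"rx":0,"ry":0,"rz":0},{"grip":0,"dx":0.5,"dy":0,"dz":0,"rx":0,"ry":0,"rz":0},{"grip":0,"dx":0.5,"dy":0,"dz":0,"rx":0,"ry":0,"rz":0}]'
python3 - <<'E'
from h import *
p=T(*PL)((.041,-.0345-.0765,.0675));print(p);delta(p,PL[2]+np.pi/2)
E
```

```text
time: 15.9
tool_pos: [0.6271, -0.0301, 0.0674]
ee_rot: [3.141, -0.001, 1.476]
wrist_force: [1.0, 0.2, -9.4]
width: 0.0363
[ 0.62678296 -0.01546429  0.0675    ]
t 15.9 pos [ 0.6271 -0.0301  0.0674] rpy [ 3.1406e+00 -6.0000e-04  1.4764e+00] F [ 1.   0.2 -9.4] w 0.0363
shift units xyz [ 0.58 -0.07 -0.01]
turn units [ 0.01 -0.01 -0.01]
```

```bash

python3 -m inch '[{"grip":0,"dx":0.4,"dy":-0.05,"dz":0,"rx":0,"ry":0,"rz":0},{"grip":0,"dx":0,"dy":0,"dz":0,"rx":0,"ry":0,"rz":0},{"grip":0,"dx":0,"dy":0,"dz":0,"rx":0,"ry":0,"rz":0}]'
python3 - <<'E'
from h import *
p=T(*PL)((.041,-.0345-.0765,.0675));print(p);delta(p,PL[2]+np.pi/2)
E
```

```text
time: 16.27
tool_pos: [0.6269, -0.0178, 0.0673]
ee_rot: [3.141, -0.0, 1.479]
wrist_force: [0.1, 0.1, -8.8]
width: 0.0357
[ 0.62678296 -0.01546429  0.0675    ]
t 16.27 pos [ 0.6269 -0.0178  0.0673] rpy [ 3.1407e+00 -2.0000e-04  1.4788e+00] F [ 0.1  0.1 -8.8] w 0.0357
shift units xyz [ 0.09 -0.01 -0.01]
turn units [ 0.01 -0.    0.02]
```

```bash

python3 -m inch '[{"grip":0,"dx":0.09,"dy":0,"dz":0.15,"rx":0,"ry":0,"rz":0.02},{"grip":0,"dx":0,"dy":0,"dz":0.05,"rx":0,"ry":0,"rz":0},{"grip":0,"dx":0,"dy":0,"dz":0,"rx":0,"ry":0,"rz":0}]'
python3 - <<'E'
from h import *
p=T(*PL)((.041,-.0345-.0765,.0624));print(p);delta(p,PL[2]+np.pi/2)
s=snap("wrist","w7.png")
b=cv2.imread("pics/w7.png");cv2.imwrite("pics/w7z.png",cv2.resize(b[0:240,200:440],None,fx=2.5,fy=2.5,interpolation=cv2.INTER_CUBIC))
E
```

```text
time: 16.65
tool_pos: [0.6274, -0.0162, 0.0628]
ee_rot: [3.14, -0.0, 1.475]
wrist_force: [1.1, 0.1, -7.3]
width: 0.0358
[ 0.62678296 -0.01546429  0.0624    ]
t 16.65 pos [ 0.6274 -0.0162  0.0628] rpy [ 3.1397e+00 -2.0000e-04  1.4754e+00] F [ 1.1  0.1 -7.3] w 0.0358
shift units xyz [ 0.03 -0.03  0.02]
turn units [ 0.02 -0.   -0.02]
```

View pics/w7z.png

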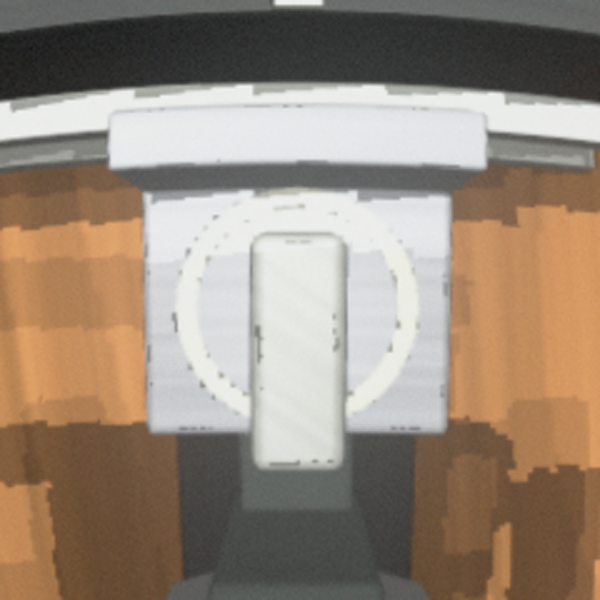

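```bash
python3 - <<'E'
from h import *
o=robot.get_obs();p=o["tool_pos"];y=o["ee_rot"][2];J=T(p[0],p[1],y)
s=snap("wrist")
for n,q in[("ringctr",(.0765,0,.08)),("front edge",(.0485,0,.08)),("back edge",(.1045,0,.08)),("ring near 24?",(.0765-.022,0,.08)),("ring far",(.0765+.022,0,.08)),("tabtop ctr",(.0685,0,.134)),("tab near",(.0535,0,.134)),("tab far",(.0835,0,.134))]:
    q=proj(s,J(q));print(n,q,(q-[200-.4,-.4])*2.5)
E
```

```text
ringctr [320.25591089 117.40619914] [301.63977723 294.51549786]
front edge [320.23276046 175.51901545] [301.58190115 439.79753862]
back edge [320.23057937  59.39885235] [301.57644844 149.49713087]
ring near 24? [320.2416014  163.26251217] [301.6040035  409.15628042]
ring far [320.24004938  71.61587446] [301.60012346 180.03968615]
tabtop ctr [321.66492442 142.95289889] [305.16231104 358.38224722]
tab near [321.58966569 191.28577688] [304.97416422 479.21444219]
tab far [321.68444347  93.42834629] [305.21110868 234.57086573]
```

The wrist view shows the plate centre (zoom column 298) and the jack's arm (297.5) lined up to within 1 mm, and the front-edge check is within about 1–2 mm. I'll lower the last fraction and release.

```bash

python3 -m inch '[{"grip":0,"dx":0,"dy":0,"dz":0.06,"rx":0,"ry":0,"rz":0},{"grip":0,"dx":0,"dy":0,"dz":0,"rx":0,"ry":0,"rz":0}]'
python3 -m inch '[{"grip":0.5,"dx":0,"dy":0,"dz":0,"rx":0,"ry":0,"rz":0},{"grip":0.6,"dx":0,"dy":0,"dz":0,"rx":0,"ry":0,"rz":0},{"grip":0.6,"dx":0,"dy":0,"dz":0,"rx":0,"ry":0,"rz":0}]'
```

```text
time: 17.0
tool_pos: [0.6276, -0.0163, 0.0627]
ee_rot: [3.139, -0.0, 1.475]
wrist_force: [-1.3, 1.0, -7.7]
width: 0.0357
time: 17.38
tool_pos: [0.6318, -0.0173, 0.068]
ee_rot: [3.127, 0.001, 1.475]
wrist_force: [-0.7, 0.3, -0.2]
width: 0.0561
```

```bash

python3 -m inch '[{"grip":0.6,"dx":0,"dy":-0.15,"dz":-1,"rx":0.1,"ry":0,"rz":0},{"grip":0.6,"dx":0,"dy":0,"dz":-1,"rx":0,"ry":0,"rz":0},{"grip":0.6,"dx":-0.5,"dy":0,"dz":-1,"rx":0,"ry":0,"rz":0},{"grip":0.3,"dx":-1,"dy":0,"dz":-1,"rx":0,"ry":0,"rz":0},{"grip":0,"dx":-0.5,"dy":0,"dz":0,"rx":0,"ry":0,"rz":0},{"grip":0,"dx":0,"dy":0,"dz":0,"rx":0,"ry":0,"rz":0}]'
python3 - <<'E'
from h import *
s=snap("wrist","w8.png");delta((.62,-.13,.16),1.477)
b=cv2.imread("pics/w8.png");cv2.imwrite("pics/w8z.png",cv2.resize(b[0:240,200:440],None,fx=2.5,fy=2.5,interpolation=cv2.INTER_CUBIC))
for q in ["jack","saddle_top","handle_grip","lift_pad","push_tab"]:
  for r in spotter.place_of(s,q)[:1]:print(q,r["pixel"],r["score"])
J=T(.6275,-.0162+.0015*.0,1.475)
for n,q in[("tower f",(.0215,0,.085)),("tL",(0.0215,.018,.085)),("tR",(0.0215,-.018,.085)),("noseL",(.1015,.035,.008)),("noseR",(.1015,-.035,.008)),("plate front",(.0485,0,.08)),("plate L",(.0485,.03,.08)),("plate R",(.0485,-.03,.08))]:print(n,proj(s,J(q)))
E
```

```text
time: 18.12
tool_pos: [0.6239, -0.0677, 0.1734]
ee_rot: [3.129, 0.001, 1.476]
wrist_force: [-0.1, -0.2, -0.2]
width: 0.0297
t 18.18 pos [ 0.6241 -0.0673  0.1735] rpy [3.1289e+00 8.0000e-04 1.4767e+00] F [0.5 0.1 0.5] w 0.0261
shift units xyz [-2.51  0.07  0.54]
turn units [ 0.15  0.01 -0.  ]
jack [314.3, 136.9] 0.72
handle_grip [317.4, 288.6] 0.91
lift_pad [315.8, 60.8] 0.62
push_tab [312.6, 52.4] 0.94
tower f [316.48911496 122.06949346]
tL [294.25720492 122.21244417]
tR [338.70100365 122.19210998]
noseL [282.85488509  47.99880334]
noseR [349.23671498  48.06298478]
plate front [316.45934366  89.68836524]
plate L [279.98293612  90.17469945]
plate R [352.88288318  90.19960473]
```

View pics/w8.png

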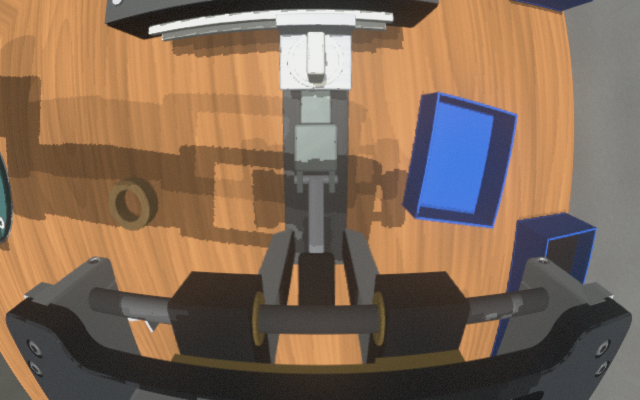

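View pics/w8z.png

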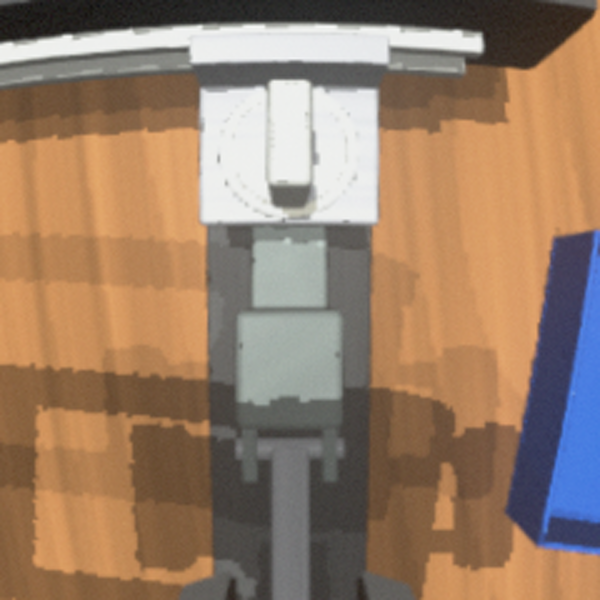

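```bash
python3 - <<'E'
from fit import *
s=snap("wrist");t=snap("top","t8.png")
z=lambda l:[(200-.4+x/2.5,-.4+y/2.5) for x,y in l]
v,r=fit(s,[(.02,.018,.085),(.02,-.018,.085),(-.02,.018,.085),(-.02,-.018,.085)],z([(238,312),(342,312),(238,402),(342,402)]),[.627,-.016,1.477]);print(v,r.tolist())
print("saddle",T(*v)((.075,0,0)))
f=[atz(s,p,.08) for p in z([(200,223),(379,223)])];print(f); m=(f[0]+f[1])/2
print("pad from plate front",m+.028*np.array([-np.sin(PL[2]),np.cos(PL[2]),0]))
print("pad PL",T(*PL)((.0405,-.0345,0)))
b=cv2.imread("pics/t8.png");cv2.imwrite("pics/t8z.png",cv2.resize(b[140:220,290:450],None,fx=5,fy=5,interpolation=cv2.INTER_CUBIC))
E
```

```text
[ 0.62698468 -0.01004916  1.47638446] [[-1.5, -6.2], [1.5, -6.2], [-1.0, 6.4], [1.0, 6.3]]
saddle [0.63405506 0.06461683 0.        ]
[array([0.60174047, 0.03740959, 0.08      ]), array([0.66033292, 0.03187879, 0.08      ])]
pad from plate front [0.63365199 0.06252178 0.08      ]
pad PL [0.63343052 0.06074797 0.        ]
```

View pics/t8z.png

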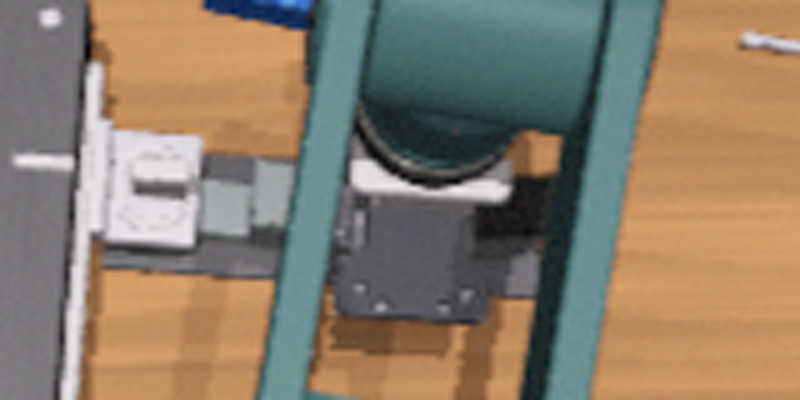

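```bash
python3 - <<'E'
from fit import *
s=snap("wrist");t=snap("top")
z=lambda l:[(200-.4+x/2.5,-.4+y/2.5) for x,y in l]
v,r=fit(s,[(.02,.018,.085),(.02,-.018,.085),(-.02,.018,.085),(-.02,-.018,.085)],z([(238,312),(342,312),(237,430),(343,430)]),[.627,-.016,1.477]);print(v,r.tolist())
print("saddle",T(*v)((.075,0,0)))
zt=lambda x,y:(290-.4+x/5,140-.4+y/5)
print("nose corner",atz(t,zt(103,267),.008),"tower front corners",atz(t,zt(257,160),.085),atz(t,zt(251,240),.085))
J=T(.6275,-.0147,1.476);print("exp",J((.1,.035,.008)),J((.02,-.018,.085)),J((.02,.018,.085)))
print([atz(t,zt(*c),.08) for c in[(113,130),(203,138),(195,248),(106,240)]])
E
```

```text
[ 0.62678126 -0.01485451  1.47605663] [[-1.4, -0.5], [1.4, -0.5], [-0.5, 0.6], [0.5, 0.5]]
saddle [0.63387612 0.05980915 0.        ]
nose corner [0.60048454 0.08690708 0.008     ] tower front corners [0.64537747 0.00190435 0.085     ] [0.60237072 0.00609853 0.085     ]
exp [0.60212258 0.08816392 0.008     ] [0.64731227 0.00350642 0.085     ] [0.6114739  0.00691398 0.085     ]
[array([0.66419416, 0.07844321, 0.08      ]), array([0.65884714, 0.03033099, 0.08      ]), array([0.59942852, 0.03584223, 0.08      ]), array([0.60469221, 0.08318325, 0.08      ])]
```

```bash

python3 -m inch '[{"grip":0,"dx":-1,"dy":0,"dz":0,"rx":0.15,"ry":0,"rz":0},{"grip":0,"dx":-0.9,"dy":0,"dz":0,"rx":0,"ry":0,"rz":0},{"grip":0,"dx":-0.5,"dy":0,"dz":0.2,"rx":0,"ry":0,"rz":0},{"grip":0,"dx":0,"dy":0,"dz":0,"rx":0,"ry":0,"rz":0}]'
python3 - <<'E'
from h import *
J=T(.6268,-.0149,1.476)
delta(J((-.1155,0,.13)),1.476)
s=snap("wrist","w9.png");print(proj(s,J((-.1155,0,.111))))
E
```

```text
time: 19.12
tool_pos: [0.6185, -0.128, 0.1683]
ee_rot: [-3.141, 0.0, 1.479]
wrist_force: [-0.4, 0.4, -0.4]
width: 0.0004
t 19.12 pos [ 0.6185 -0.128   0.1683] rpy [-3.1409e+00  4.0000e-04  1.4789e+00] F [-0.4  0.4 -0.4] w 0.0004
shift units xyz [-0.08 -0.1   1.53]
turn units [-0.01  0.    0.03]
[316.45767814 223.38856064]
```

View pics/w9.png

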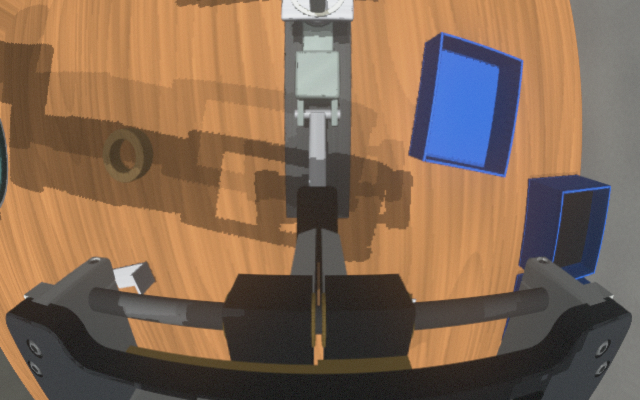

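The closed fingers sit over the black grip at about (317,220). Starting the first press.

```bash

python3 -m inch '[{"grip":0,"dx":-0.1,"dy":-0.1,"dz":0.8,"rx":0,"ry":0,"rz":0.03},{"grip":0,"dx":0,"dy":0,"dz":0.6,"rx":0,"ry":0,"rz":0},{"grip":0,"dx":-0.1,"dy":0,"dz":0.35,"rx":0,"ry":0,"rz":0},{"grip":0,"dx":-0.1,"dy":0,"dz":0.35,"rx":0,"ry":0,"rz":0}]'
python3 -c "
from h import *
delta(T(.6268,-.0149,1.476)((-.132,0,.078)),1.476)"
```

```text
time: 19.68
tool_pos: [0.6173, -0.1338, 0.1176]
ee_rot: [3.136, 0.001, 1.479]
wrist_force: [-0.9, -0.4, 3.1]
width: 0.0002
t 19.68 pos [ 0.6173 -0.1338  0.1176] rpy [3.1358e+00 1.1000e-03 1.4791e+00] F [-0.9 -0.4  3.1] w 0.0002
shift units xyz [-0.51 -0.08  1.58]
turn units [0.07 0.01 0.04]
```

```bash

python3 -m inch '[{"grip":0,"dx":-0.12,"dy":0,"dz":0.4,"rx":0,"ry":0,"rz":0},{"grip":0,"dx":-0.12,"dy":0,"dz":0.4,"rx":0,"ry":0,"rz":0}]'
python3 -m inch '[{"grip":0,"dx":-0.12,"dy":0,"dz":0.4,"rx":0,"ry":0,"rz":0},{"grip":0,"dx":-0.05,"dy":0,"dz":0.3,"rx":0,"ry":0,"rz":0}]'
python3 -c "
from h import *
delta(T(.6268,-.0149,1.476)((-.132,0,.078)),1.476)"
```

```text
time: 19.92
tool_pos: [0.6174, -0.1398, 0.1021]
ee_rot: [3.133, 0.001, 1.479]
wrist_force: [-7.7, 3.4, 15.0]
width: 0.0005
time: 20.18
tool_pos: [0.617, -0.1428, 0.0913]
ee_rot: [3.131, -0.001, 1.48]
wrist_force: [-7.0, 2.1, 15.4]
width: 0.0003
t 20.18 pos [ 0.617  -0.1428  0.0913] rpy [ 3.1309e+00 -1.1000e-03  1.4798e+00] F [-7.   2.1 15.4] w 0.0003
shift units xyz [-0.15 -0.1   0.53]
turn units [ 0.12 -0.01  0.04]
```

```bash

python3 -m inch '[{"grip":0,"dx":-0.05,"dy":-0.08,"dz":0.35,"rx":0.1,"ry":0,"rz":0},{"grip":0,"dx":-0.05,"dy":-0.05,"dz":0.35,"rx":0,"ry":0,"rz":0}]'
python3 -c "
from h import *
delta(T(.6268,-.0149,1.476)((-.132,0,.078)),1.476)
snap('scene','s10.png');snap('top','t10.png')
c=cv2.imread('pics/s10.png');cv2.imwrite('pics/s10z.png',cv2.resize(c[140:320,220:420],None,fx=3.3,fy=3.3,interpolation=cv2.INTER_CUBIC))"
```

```text
time: 20.42
tool_pos: [0.6167, -0.1444, 0.0828]
ee_rot: [3.129, -0.002, 1.48]
wrist_force: [-5.1, 3.1, 16.5]
width: 0.0001
t 20.43 pos [ 0.6167 -0.1444  0.0828] rpy [ 3.1290e+00 -1.9000e-03  1.4804e+00] F [-5.1  3.1 16.5] w 0.0001
shift units xyz [-0.08 -0.09  0.19]
turn units [ 0.14 -0.02  0.05]
```

View pics/s10z.png

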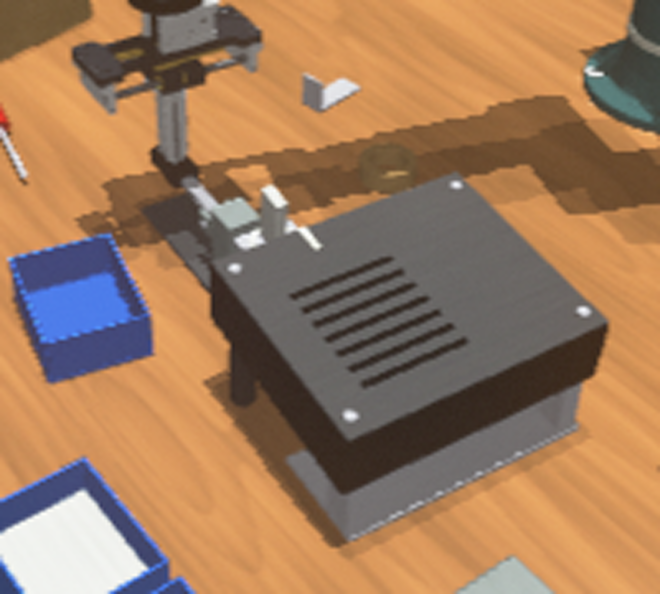

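The enclosure is rising: its front foot, at zoom (242,395), is clear of the bench. I'll keep going to the stop.

```bash

python3 -m inch '[{"grip":0,"dx":-0.05,"dy":-0.05,"dz":0.3,"rx":0.1,"ry":0,"rz":0},{"grip":0,"dx":0,"dy":-0.05,"dz":0.3,"rx":0,"ry":0,"rz":0}]'
python3 -m inch '[{"grip":0,"dx":0,"dy":-0.03,"dz":0.3,"rx":0,"ry":0,"rz":0}]'
```

```text
time: 20.78
tool_pos: [0.6167, -0.1449, 0.0776]
ee_rot: [3.129, -0.002, 1.481]
wrist_force: [-8.0, 1.3, 25.0]
width: 0.0007
time: 20.9
tool_pos: [0.6167, -0.1449, 0.0774]
ee_rot: [3.125, -0.001, 1.481]
wrist_force: [-12.2, 2.8, 30.4]
width: 0.0001
```

```bash

python3 -m inch '[{"grip":0,"dx":0,"dy":0,"dz":-0.2,"rx":0.1,"ry":0,"rz":0},{"grip":0,"dx":0.08,"dy":0,"dz":-0.4,"rx":0,"ry":0,"rz":0},{"grip":0,"dx":0.1,"dy":0,"dz":-0.4,"rx":0,"ry":0,"rz":0},{"grip":0,"dx":0.1,"dy":0,"dz":-0.4,"rx":0,"ry":0,"rz":0},{"grip":0,"dx":0.12,"dy":0,"dz":-0.4,"rx":0,"ry":0,"rz":0},{"grip":0,"dx":0.12,"dy":0,"dz":-0.4,"rx":0,"ry":0,"rz":0},{"grip":0,"dx":0.12,"dy":0,"dz":-0.4,"rx":0,"ry":0,"rz":0},{"grip":0,"dx":0,"dy":0,"dz":-0.5,"rx":0,"ry":0,"rz":0},{"grip":0,"dx":0,"dy":0,"dz":0,"rx":0,"ry":0,"rz":0},{"grip":0,"dx":0,"dy":0,"dz":0,"rx":0,"ry":0,"rz":0}]'
python3 - <<'E'
from h import *
J=T(.6268,-.0149,1.476)
delta(J((-.1155,0,.135)),1.476)
s=snap("wrist","w11.png");c=snap("scene","s11.png")
c=cv2.imread('pics/s11.png');cv2.imwrite('pics/s11z.png',cv2.resize(c[140:320,220:420],None,fx=3.3,fy=3.3,interpolation=cv2.INTER_CUBIC))
E
```

```text
time: 22.15
tool_pos: [0.6181, -0.1252, 0.1667]
ee_rot: [3.128, -0.009, 1.483]
wrist_force: [-0.1, 0.0, 0.5]
width: 0.0004
t 22.15 pos [ 0.6181 -0.1252  0.1667] rpy [ 3.1284 -0.0089  1.4825] F [-0.1  0.   0.5] w 0.0004
shift units xyz [-0.21 -0.09  1.26]
turn units [ 0.15 -0.1   0.07]
```

View pics/w11.png

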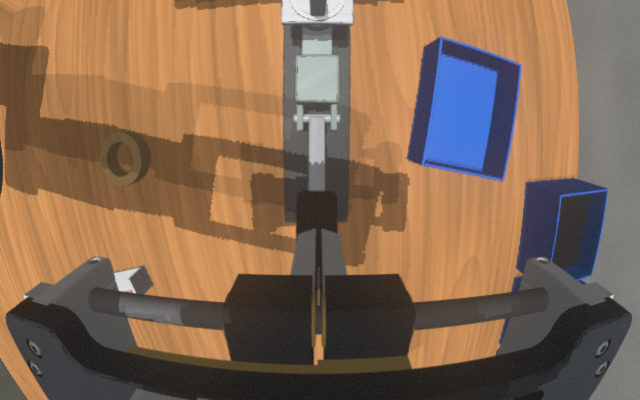

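View pics/s11z.png

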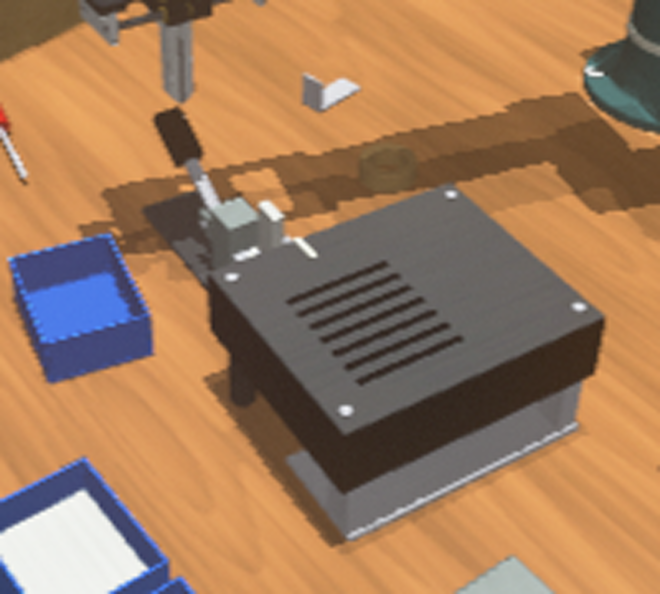

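The handle is fully up (grip at zoom (180,140)), the enclosure is back down and the jack hasn't moved. Starting the second press.

```bash

python3 -m inch '[{"grip":0,"dx":-0.2,"dy":-0.12,"dz":0.8,"rx":0.15,"ry":-0.1,"rz":0.05},{"grip":0,"dx":-0.05,"dy":0,"dz":0.6,"rx":0,"ry":0,"rz":0},{"grip":0,"dx":-0.1,"dy":0,"dz":0.35,"rx":0,"ry":0,"rz":0},{"grip":0,"dx":-0.1,"dy":0,"dz":0.35,"rx":0,"ry":0,"rz":0},{"grip":0,"dx":-0.12,"dy":-0.03,"dz":0.4,"rx":0,"ry":0,"rz":0},{"grip":0,"dx":-0.12,"dy":-0.03,"dz":0.4,"rx":0.05,"ry":0,"rz":0}]'
python3 -m inch '[{"grip":0,"dx":-0.1,"dy":-0.05,"dz":0.4,"rx":0.05,"ry":0,"rz":0},{"grip":0,"dx":-0.05,"dy":-0.05,"dz":0.35,"rx":0.05,"ry":0,"rz":0},{"grip":0,"dx":-0.05,"dy":-0.05,"dz":0.35,"rx":0.05,"ry":0,"rz":0},{"grip":0,"dx":-0.05,"dy":-0.05,"dz":0.3,"rx":0.05,"ry":0,"rz":0}]'
python3 -m inch '[{"grip":0,"dx":0,"dy":-0.03,"dz":0.3,"rx":0.05,"ry":0,"rz":0}]'
```

```text
time: 23.0
tool_pos: [0.6137, -0.1426, 0.0972]
ee_rot: [3.14, 0.0, 1.478]
wrist_force: [-4.7, 4.4, 13.7]
width: 0.0004
time: 23.5
tool_pos: [0.6133, -0.146, 0.0789]
ee_rot: [3.139, -0.004, 1.479]
wrist_force: [-4.2, 3.9, 16.7]
width: 0.0006
time: 23.62
tool_pos: [0.6134, -0.1461, 0.0775]
ee_rot: [3.139, -0.003, 1.48]
wrist_force: [-9.5, 1.6, 27.7]
width: 0.0006
```

```bash

python3 -m inch '[{"grip":0,"dx":0,"dy":-0.02,"dz":0.25,"rx":0,"ry":0,"rz":0}]'
python3 - <<'E'
from h import *
w=snap("wrist","w12.png");t=snap("top","t12.png");snap('scene','s12.png')
delta((.6134,-.146,.077),1.476)
c=cv2.imread('pics/s12.png');cv2.imwrite('pics/s12z.png',cv2.resize(c[140:320,220:420],None,fx=3.3,fy=3.3,interpolation=cv2.INTER_CUBIC))
E
```

```text
time: 23.75
tool_pos: [0.6134, -0.1461, 0.0777]
ee_rot: [3.136, -0.003, 1.48]
wrist_force: [-9.9, 2.6, 23.5]
width: 0.0004
t 23.9 pos [ 0.6134 -0.1461  0.0778] rpy [ 3.1357e+00 -2.7000e-03  1.4796e+00] F [-9.3  2.7 23. ] w 0.0005
shift units xyz [0.   0.   0.03]
turn units [ 0.07 -0.03  0.04]
```

View pics/s12z.png

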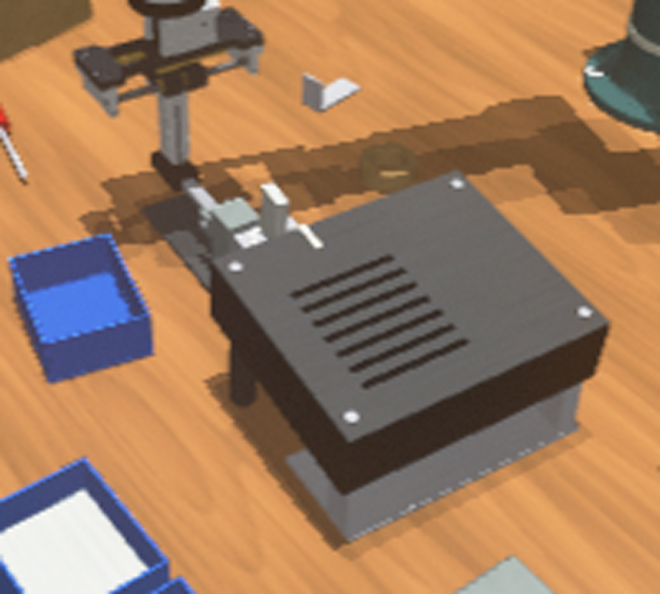

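View pics/t12.png

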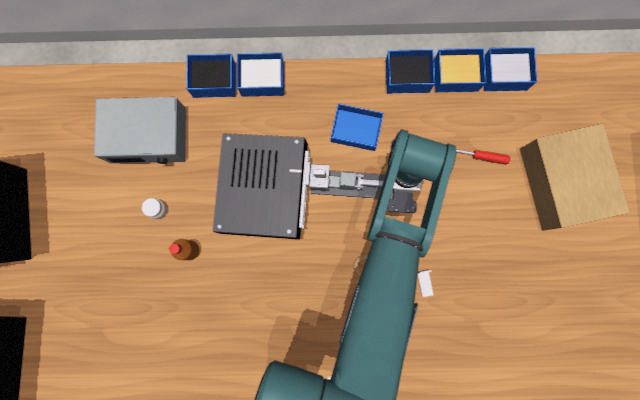

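The second press is at the stop: the fingertip is at 63.7 mm, against 64 mm expected for fully down, and it holds steady at 23 N. The enclosure is raised and everything else is where it was, so I'm handing in.

```bash
python3 -c "
from bench import robot
print(robot.close_job());o=robot.get_obs();print(o['time'],o['tool_pos'],o['wrist_force'])"
```

```text
the job is handed in; nothing more can be done
None
the job is handed in; nothing more can be done
```

I handed the job in at about 24 s of the 67 s. The carriage is home, the jack is under the lift pad, and the second pump is being held fully down.

- **Carriage:** pushing it took about 11 N at the detent. The force then dropped to about 3 N past the crest and rose to about 16 N against the end stop. The top camera showed the tab beside the white stroke.
- **Jack placing:** it stands flat on the bench with the saddle under the pad. The wrist camera put it within about 1 mm sideways and 1–3 mm in depth. The depth checks disagreed: most put the saddle 1–3 mm short of centre, while one (the ring on the plate) put it about 2 mm past. I left it where it was.
- **Pumping:** the first press reached the stop at 25–30 N. The handle then came fully back up with the gripper clear of it, and the enclosure came back down. The second press is held at the stop with the fingertip at 63.7 mm, where about 64 mm is fully down, at about 23 N.
- **Final pictures:** the enclosure is raised on the jack and the robot touches only the handle grip. The bystanders visible in the last top picture have not moved; the arm mostly hid the tape roll there, but the last scene picture shows it in place.

While pressing, the finger also carried a sideways force of up to about 12 N. The pictures show no shift of the jack from it. I could not take a reading after handing in, so the final second was not checked.

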